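# Lock a keyhole plate onto the slanted mixer deck

## Robot

A 6-joint arm with a two-finger parallel gripper is mounted at the origin on a cart in front of the work surface, level with it; the furniture and walls round the work are solid. World frame = base frame: x ahead of the robot, y to its left, z up, the work surface at z = 0. Lengths are in m, angles in rad, forces in N, time in s.
With the tool pointing down it reaches from about 0.35 to 0.775 m from the base axis. Payload 7.3 kg.
Tool frame: the origin (TCP) lies at the very end of the fingers, on their centre line; the grasp point (between the pads) lies 19 mm behind it; z points along the fingers, y is the line along which they close (so a half turn about z gives the same grasp; the last joint's range is limited). The gripper opens to 92 mm and grips with 3 to 60 N. Pads are 19 mm wide; open, the fingers measure 130 mm over their backs; the gripper's body (75 mm by 190 mm) begins 47 mm behind the grasp point.
Start: joints at [-1.349, 0.342, 1.524, -0, 1.275, -0.146], TCP at [0.189, -0.49, 0.227] pointing down, gripper open.
Joint ranges: [-2.53, 2.53], [-0.77, 2.02], [0.04, 2.7], [-1, 4.14], [0.28, 2.66], [-3.11, 3.11]. Speed limits (rad/s): [2.57, 2.57, 3.14, 3.14, 3.14, 3.14].

## Interface

Orientations are given as [roll, pitch, yaw] about the fixed x, y, z axes, in that order (R = Rz(yaw) Ry(pitch) Rx(roll)).
In Python, from cell import observe, read_camera, get_calibration, hand_in, search_frame gives the robot as it stands.
- The arm moves only by the tool step_arm, never from a script. Its argument "commands" is a list of rows, each an object with "translation": the shift along the tool's x, y, z in mm, a list of three; "roll": the turn about the tool's z in rad. In form: [{"translation": [x, y, z], "roll": roll}, ...]. A call has 1 to 20 rows; each row shifts and turns the commanded pose from where the row before left it, along the tool's axes as they then stand; what a row does not reach is not made up. A row lasts 1/12 s, in which the tool goes at most 41.7 mm and 7.16 degrees, less where a joint would pass 70% of its speed; a pose out of reach is approached as far as the arm can. A call is refused whole if a number of a shift passes 41.7 or a number of a turn 0.125, either way. A call with a gripper value outside its range is refused whole. "fingers" is the opening, from 0 (shut) to 1 (fully open), set as the call begins (left out, the last holds). The fingers move at their own pace and stop on an object; "grip_force" is the grip in N (left out, the last holds). Time passes only in rows, so rows that do not move let the fingers close. It gives the time, the measured TCP pose, the force, the opening and the grip force at its end, in the units of the state.
- observe(): the state, without advancing time (a new reading comes with each control period).
- read_camera(name): name is "side" or "top" or "wrist"; returns the picture (384x512x3 uint8, red, green, blue); there is no depth.
- get_calibration(name): a dict with "camera_matrix" (3x3 intrinsics, pixels), "world_from_camera" (4x4, takes a point from camera to world coordinates). Camera axes: x right, y up, looking along -z (the intrinsics and any distortion apply to the point x, -y, -z); pixel columns grow to the right and rows downward; lengths in m; the calibration is good to about 2 mm. A picture is of the moment at which its call begins: read the wrist's pose just before it. get_calibration takes no time and is no camera call; for the wrist camera it gives the pose at the moment of the call.
- hand_in(): hands the job in; it is judged then, once.
Trained networks look in the newest picture that a camera, given by its name, has taken for a name from the list of things; names that differ only in an ending like _2 or _b are one class to them, and where a whole thing is asked for, a point or a joint stands for the part that bears it (a point fixed in the world has none). Each returns a list of dicts, best first, with "confidence" (0 to 1); they miss things now and then, are a little off and sometimes report something else, mostly with a low value. They report only what shows in the picture. A call takes as long as a camera call. They do not tell look-alikes from the thing itself.
- search_frame(camera, name): "at" ([x, y, z] in m, in world coordinates, good to about 4 mm: the middle of the surface that is visible of it).
The state is a dict: "time": time; "qpos": joint angles; "qvel": joint speeds; "joint_efforts": joint torques, N m; "tool_pos": TCP position; "tool_rot": TCP orientation; "contact_force": force on the tool from outside, world axes, zero at the start; "torque": the same for the moment, N m; "opening": finger opening in m; "grip_force": force on a finger pad.
Only numpy, scipy, OpenCV 4.12 (cv2) and the standard library are available. Lean on these libraries where they do the work, as an engineer would, in place of code of your own. Each camera call takes 0.05 s, during which the arm holds its last target. There are 200 camera calls.

## Task

Swing the keeper on the slanted mixer fully open, then take the plate that has keyholes and set it flat on the deck, lip end at the bottom, with both stud heads through the round openings. Slide it down the slope until it is fully home under the heads, then swing the keeper shut behind it and let go. Leave the other plate and the things round about where they stand.

Things in the scene. Friction and masses are not known exactly. Their poses are not given: they have to be found in the camera images.
- deck: Tilted top of a fixed grey wedge-shaped mixer, sloping 25 degrees, low end (about 37 mm high) towards the robot, high end (102 mm) away. Origin: on the deck surface midway between its two headed studs. x points up the slope, y level to the left, z square out of the deck. The deck spans x = -66 to 88 mm, y = -96 to 96 mm.
- stud_left (a point): Top centre of the left stud, at deck x = 0, y = 38, z = 14 mm. Each stud stands square on the deck: a neck 7 mm in diameter and 8 mm high under a head 16 mm in diameter and 6 mm thick.
- stud_right (a point): Top centre of the right stud, alike, at deck x = 0, y = -38, z = 14 mm.
- plate_grip (a point): Loose aluminium keyhole plate, 100 (x) x 120 (y) x 5 mm, 0.18 to 0.34 kg, flat on the bench. This point: centre of its grey grip bar, 40 mm above the underside, over the plate's middle. The bar runs along x, 54 mm long, 12 wide (y), 20 high, on two posts. z points up out of the plate, x to the end that goes uppermost; the other end (x = -50) has a 14 mm high lip.
- opening_left (a point): Centre, on the underside, of the left keyhole's round opening (22 mm across) in the keyhole plate: 18 mm to -x and 38 mm to +y of the grip. The right keyhole mirrors it at y = -38. Openings over the studs means the grip is at deck x = 18, y = 0, z = 40 mm when the plate lies on the deck.
- slot_end_left (a point): Upper end, on the underside, of the left keyhole's slot, 11 mm wide, which runs from the opening to x = 13 mm of the grip. The plate slides 27.5 mm down the slope until the stud necks stop at the slot ends: grip then at deck x = -9.5, y = 0, z = 40 mm.
- keeper (a joint): Angle (rad) of the keeper, a steel arm turning on the deck's left upper corner, axis square to the deck. 0: closed at its stop, level across the deck 3 mm above the top edge of a fully home plate. 1.6: fully open at its stop, pointing up the slope, clear. Starts near closed, in the plate's way. Stiff (about 1 N at the post); stays where left.
- keeper_post (a point): Centre of the grip of the keeper's black post, 36 mm above the deck. The post is 12 mm in diameter, square to the deck, from 9.5 to 51.5 mm above it, 50 mm from the turning axis. At keeper angle a it stands at deck x = 50.5 + 50 sin(a), y = 82 - 50 cos(a) mm.
- keeper_pivot (a point): Point on the keeper's turning axis, 36 mm above the deck (deck x = 50.5, y = 82 mm).
- spare_grip (a point): Grip centre of a second plate of the same size and grip that does not fit: its two slots are 11 mm wide all along, with no round openings. Leave it where it lies.
- vial_a_mid (a point): Middle of a small capped vial, 27 mm diameter, 60 mm high. Bystander.
- vial_b_mid (a point): Middle of a smaller capped vial, 23 mm diameter, 51 mm high. Bystander.
- timer_mid (a point): Middle of a white lab timer, 24 x 64 x 52 mm, standing on the bench. Bystander.
- beaker_mid (a point): Middle of a glass beaker, 86 mm diameter, 98 mm high. Bystander.
Not all that is in view belongs to the job. What is shaped like the part that bears plate_grip but blue is not meant.

How it is judged:
On the way, in this order (a step that is already met when the one before it is completed fails the run):
1. the keeper is swung open (value of joint keeper above 1.2 rad), for 0.1 s.
2. the plate lies on the deck with the stud heads through the round openings (z of plate_grip in the frame of deck between 0.036 and 0.0445 m and y of plate_grip in the frame of deck between -0.005 and 0.005 m and angle between the x axis of plate_grip and the x axis of deck, either way round below 0.06 rad and angle between the z axis of plate_grip and the z axis of deck, either way round below 0.06 rad and x of plate_grip in the frame of deck between 0.01 and 0.026 m), for 0.05 s.
3. the plate is slid down the slope, home under the heads (z of plate_grip in the frame of deck between 0.036 and 0.0445 m and y of plate_grip in the frame of deck between -0.005 and 0.005 m and angle between the x axis of plate_grip and the x axis of deck, either way round below 0.06 rad and angle between the z axis of plate_grip and the z axis of deck, either way round below 0.06 rad and x of plate_grip in the frame of deck between -0.014 and -0.006 m), for 0.1 s.
4. the keeper is swung shut behind the plate (value of joint keeper below 0.2 rad), for 0.1 s.
At the end, for the whole second after the job is handed in: The keyhole plate lies flat and straight on the deck (within 5 mm and 0.06 rad), slid down to within 3.5 mm of its stop under the stud heads, the keeper is shut behind it (below 0.2 rad) and at rest (all of step 3 and value of joint keeper below 0.2 rad and velocity of joint keeper between -0.05 and 0.05 rad/s); the robot touches nothing.
It fails at once if the other plate is moved more than 20 mm (distance of spare_grip from where it was at the start of the episode above 0.02 m).
It fails at once if the larger vial is moved more than 20 mm or tipped (distance of vial_a_mid from where it was at the start of the episode above 0.02 m).
It fails at once if the smaller vial is moved more than 20 mm or tipped (distance of vial_b_mid from where it was at the start of the episode above 0.02 m).
It fails at once if the timer is moved more than 20 mm or tipped (distance of timer_mid from where it was at the start of the episode above 0.02 m).
It fails at once if the beaker is moved more than 20 mm or tipped (distance of beaker_mid from where it was at the start of the episode above 0.02 m).
It also fails if it takes over 72 s, if anything falls off the work surface, if the arm or the gripper's body presses on something with over 40 N, if the wrist force passes 120 N, or if a joint passes its speed limit or range.

## Working session

There is one attempt and no reset: what is moved stays moved. The work goes in short steps, Python scripts to look and compute and a tool call to move; the robot and the scene stay as the last step left them, time stands still between calls to the robot, and variables do not carry over. Pictures are saved under pics/ and viewed, at most 10 in all, crops included, and the job is handed in when it is done.

Besides the shell and the picture viewer there is one more tool, called after "Request:" as name([rows], argument=value, ...), one row to a line, values as JSON. step_arm: Moves the arm, as the interface text tells. Its arguments: {"type":"object","properties":{"commands":{"type":"array"},"fingers":{"type":"number"},"grip_force":{"type":"number"}},"required":["commands"]}

```bash
mkdir -p pics; ls
python3 - <<'E'
from cell import *
import cv2,numpy as np
s=observe();print(s)
ims=[]
for c in("top","side"):
    im=read_camera(c);cv2.imwrite(f"pics/{c}0.png",im[...,::-1]);ims.append(im)
    for n in("plate_grip","spare_grip","stud_left","keeper_post","opening_left","deck","vial_a_mid","timer_mid","beaker_mid"):
        print(c,n,[(np.round(d['at'],3).tolist(),round(d['confidence'],2)) for d in search_frame(c,n)[:4]])
    k=get_calibration(c);print(np.round(k['camera_matrix'],1).tolist(),np.round(k['world_from_camera'],3).tolist(),k.keys())
cv2.imwrite("pics/both0.png",cv2.resize(np.vstack(ims),(512,768))[...,::-1])
E
```

```text
pics
{'time': 0.0, 'qpos': array([-1.34900695e+00,  3.42736814e-01,  1.52504285e+00, -1.08240157e-06,
        1.27540174e+00, -1.46015738e-01]), 'qvel': array([-1.89672412e-05, -8.15990761e-04, -2.42501176e-03,  4.63848976e-04,
        2.97856742e-04, -3.05175371e-04]), 'joint_efforts': array([-2.10969010e-04, -4.31245708e+01, -2.44217259e+01,  7.17471843e-02,
        5.61016321e-02, -1.38924315e-04]), 'tool_pos': array([ 0.18869253, -0.4894677 ,  0.22602864]), 'tool_rot': array([-3.14002067e+00, -2.30134129e-04,  3.67805251e-01]), 'contact_force': array([ 0.30313939, -0.71160143,  0.28506204]), 'torque': array([0.01983377, 0.01001409, 0.01634283]), 'grip_force': 0.0, 'opening': 0.09235582139287309}
top plate_grip [([0.606, -0.266, 0.002], 0.88), ([0.428, -0.469, 0.008], 0.73)]
top spare_grip [([0.446, -0.261, 0.008], 0.73), ([0.595, 0.117, 0.075], 0.48)]
top stud_left [([0.593, 0.118, 0.072], 0.78)]
top keeper_post [([0.64, 0.161, 0.099], 0.6)]
top opening_left [([0.6, -0.267, 0.002], 0.95), ([0.433, -0.468, 0.004], 0.84), ([0.596, 0.12, 0.072], 0.42)]
top deck [([0.599, 0.119, 0.07
[... 521 characters left out ...]
, 0.003], 0.68)]
side stud_left [([0.597, 0.111, 0.07], 0.93), ([0.631, 0.14, 0.104], 0.72)]
side keeper_post [([0.591, 0.107, 0.072], 0.61), ([0.632, 0.139, 0.105], 0.51)]
side opening_left [([0.426, -0.483, 0.006], 0.94), ([0.594, -0.285, 0.005], 0.92)]
side deck [([0.598, 0.111, 0.069], 0.6)]
side vial_a_mid [([0.551, -0.156, 0.04], 0.52)]
side timer_mid [([0.419, -0.154, 0.034], 0.83), ([0.601, -0.281, 0.006], 0.64)]
side beaker_mid [([0.633, 0.138, 0.107], 0.66)]
[[445.6, 0.0, 264.1], [0.0, 445.6, 189.5], [0.0, 0.0, 1.0]] [[0.922, 0.229, -0.313, 0.113], [-0.388, 0.541, -0.746, -1.077], [-0.002, 0.809, 0.588, 0.897], [0.0, 0.0, 0.0, 1.0]] dict_keys(['camera_matrix', 'world_from_camera'])
```

View pics/top0.png

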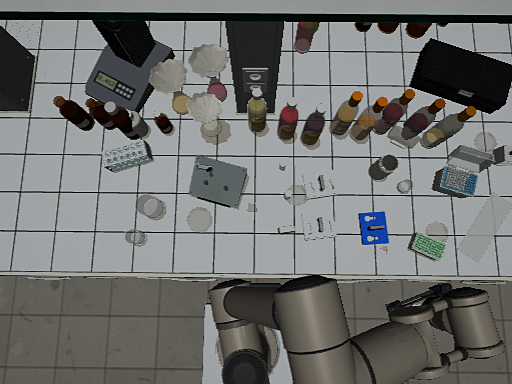

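View pics/side0.png

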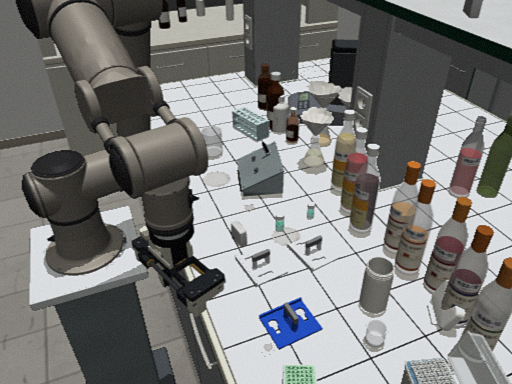

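Grey-plate candidates in the top picture are (320,184) and (319,224); the blue plate at (374,228) is the decoy. I'll enlarge both grey plates and the mixer.

Run:
```python
import cv2,numpy as np
t=cv2.imread("pics/top0.png");s=cv2.imread("pics/side0.png")
f=lambda a,w,h:cv2.resize(a,(w,h),interpolation=cv2.INTER_CUBIC)
a=f(t[160:250,270:360],300,300);b=f(t[145:220,180:255],300,300);c=f(s[205:295,225:345],400,300);d=f(s[130:205,225:325],400,300)
cv2.imwrite("pics/c1.png",np.vstack([np.hstack([a,c]),np.hstack([b,d])]))
```

```text
(no output)
```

View pics/c1.png

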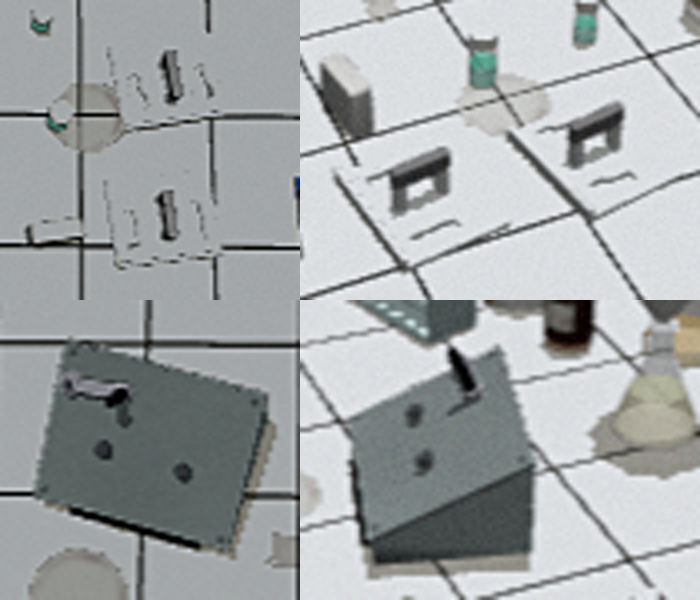

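The low-resolution top view washes both plates out, so I'll decide between them from the wrist camera. I'm moving above them now.

Request:
step_arm([
  {"translation":[0,0,-25],"roll":0.1226},
  {"translation":[0,0,-25],"roll":0.1226},
  {"translation":[0,0,-25],"roll":0.1226},
  {"translation":[33,-25,0],"roll":0},
  {"translation":[33,-25,0],"roll":0},
  {"translation":[33,-25,0],"roll":0},
  {"translation":[33,-25,0],"roll":0},
  {"translation":[33,-25,0],"roll":0},
  {"translation":[33,-25,0],"roll":0},
  {"translation":[33,-25,0],"roll":0},
  {"translation":[33,-25,0],"roll":0},
  {"translation":[33,-25,0],"roll":0},
  {"translation":[0,0,0],"roll":0},
])

```text
time: 2.08
tool_pos: [0.4904, -0.2599, 0.3013]
tool_rot: [-3.139, -0.002, 0.006]
contact_force: [-1.3, 1.1, -0.4]
opening: 0.0915
grip_force: 0.0
```

```bash
cat > h.py <<'E'
from cell import *
import cv2,numpy as np
from scipy.spatial.transform import Rotation as R
def snap(n,f):
    c=get_calibration(n);im=read_camera(n);cv2.imwrite(f"pics/{f}.png",im[...,::-1]);return im,c
def proj(c,P):
    T=np.linalg.inv(c['world_from_camera']);p=np.atleast_2d(P)@T[:3,:3].T+T[:3,3]
    q=(p*[1,-1,-1])@c['camera_matrix'].T;return q[:,:2]/q[:,2:]
def back(c,uv,z):
    r=np.linalg.solve(c['camera_matrix'],[uv[0],uv[1],1])*[1,-1,-1];W=c['world_from_camera']
    d=W[:3,:3]@r;return W[:3,3]+d*(z-W[2,3])/d[2]
def find(cam,*ns):
    for n in ns: print(cam,n,[(np.round(d['at'],4).tolist(),round(d['confidence'],2)) for d in search_frame(cam,n)[:4]])
def st():
    s=observe();print(round(s['time'],2),np.round(s['tool_pos'],4),np.round(s['tool_rot'],3),np.round(s['contact_force'],1),round(s['opening'],4),s['grip_force']);return s
E
python3 - <<'E'
from h import *
st();im,c=snap("wrist","w1");print(np.round(c['world_from_camera'],3),c['camera_matrix'])
find("wrist","plate_grip","spare_grip","opening_left","slot_end_left")
E
```

```text
2.08 [ 0.4904 -0.2599  0.3013] [-3.139e+00 -2.000e-03  6.000e-03] [-1.3  1.1 -0.4] 0.0915 0.0
[[ 0.007  0.969  0.246  0.556]
 [-1.     0.007 -0.    -0.26 ]
 [-0.002 -0.246  0.969  0.46 ]
 [ 0.     0.     0.     1.   ]] [[325.67865126   0.         249.86212934]
 [  0.         325.67865126 192.98753203]
 [  0.           0.           1.        ]]
wrist plate_grip [([0.4477, -0.4664, 0.0015], 0.8), ([0.6074, -0.2697, 0.0035], 0.77)]
wrist spare_grip [([0.451, -0.2604, 0.0079], 0.86)]
wrist opening_left [([0.4464, -0.4694, 0.0058], 0.84), ([0.606, -0.2725, 0.0045], 0.78)]
wrist slot_end_left [([0.4415, -0.4679, 0.0071], 0.86), ([0.6062, -0.2744, 0.0046], 0.74)]
```

View pics/w1.png

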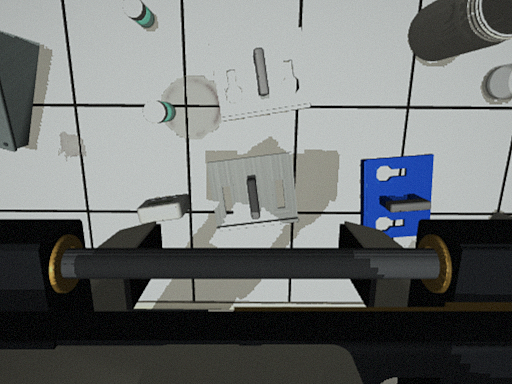

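The keyhole plate is the upper one, with its grip at (261,72), keyholes at (236,80) and (290,75), and its lip facing the robot. The one at (253,195) has plain slots, and the blue one is a decoy. One enlarged crop to confirm.

Run:
```python
import cv2
a=cv2.imread("pics/w1.png")[25:130,205:325];a=cv2.convertScaleAbs(a,alpha=1.0)
g=cv2.createCLAHE(4,(4,4)).apply(cv2.cvtColor(a,6));cv2.imwrite("pics/c2.png",cv2.resize(g,(660,578),interpolation=cv2.INTER_CUBIC))
```

```text
(no output)
```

View pics/c2.png

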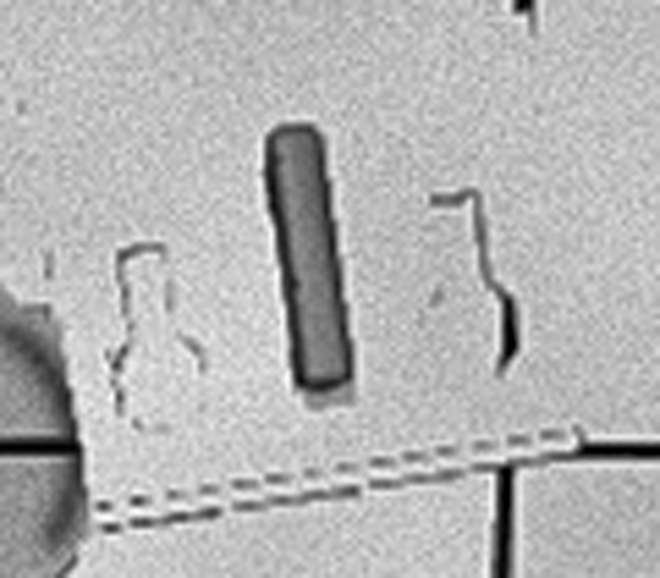

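Confirmed: that plate has a wide round opening at the lip end of each slot. Next I compute its pose and move to a view of the mixer.

Request:
step_arm([
  {"translation":[0,-38,0],"roll":0},
  {"translation":[0,-38,0],"roll":0},
  {"translation":[0,-38,0],"roll":0},
  {"translation":[0,-38,0],"roll":0},
  {"translation":[0,-38,0],"roll":0},
  {"translation":[0,-38,0],"roll":0},
  {"translation":[0,-38,0],"roll":0.07},
  {"translation":[0,-38,0],"roll":0.07},
  {"translation":[0,-38,0],"roll":0.07},
  {"translation":[0,-38,0],"roll":0.07},
  {"translation":[0,0,0],"roll":0},
])

```text
time: 3.25
tool_pos: [0.5019, 0.1178, 0.3019]
tool_rot: [-3.139, -0.0, -0.281]
contact_force: [-1.6, -0.9, -0.2]
opening: 0.0915
grip_force: 0.0
```

Run:
```python
from h import *
# plate from w1 (calibration then; rebuild)
W=np.array([[.007,.969,.246,.556],[-1,.007,0,-.26],[-.002,-.246,.969,.46],[0,0,0,1]])
c1=dict(world_from_camera=W,camera_matrix=np.array([[325.68,0,249.86],[0,325.68,192.99],[0,0,1]]))
a,b=back(c1,(258.6,48.3),.05),back(c1,(264.1,94),.05);print("bar",a,b,(a+b)/2,np.linalg.norm(a-b),np.arctan2(*(a-b)[1::-1]))
a,b=back(c1,(223.2,117.1),.014),back(c1,(310.5,103.7),.014);print("lip",a,b,np.arctan2(-(a-b)[0],(a-b)[1]))
st();im,c=snap("wrist","w2")
find("wrist","stud_left","stud_right","keeper_post","keeper","deck","keeper_pivot")
cv2.imwrite("pics/w2c.png",cv2.resize(im[:240,100:420],(800,600),interpolation=cv2.INTER_CUBIC)[...,::-1])
np.save("c2.npy",c['world_from_camera'])
```

```text
bar [ 0.6262199  -0.26902102  0.05      ] [ 0.57518004 -0.27633791  0.05      ] [ 0.60069997 -0.27267946  0.05      ] 0.051561659782305265 0.14238610255946718
lip [ 0.5469699  -0.22371243  0.014     ] [ 0.56502012 -0.33926862  0.014     ] 0.1549507918476357
3.25 [0.5019 0.1178 0.3019] [-3.139 -0.    -0.281] [-1.6 -0.9 -0.2] 0.0915 0.0
wrist stud_left [([0.6088, 0.1162, 0.0777], 0.92)]
wrist stud_right [([0.6071, 0.1155, 0.0785], 0.89)]
wrist keeper_post [([0.6427, 0.1633, 0.0946], 0.76)]
wrist keeper [([0.642, 0.1591, 0.0995], 0.62)]
wrist deck [([0.61, 0.1164, 0.0801], 0.62)]
wrist keeper_pivot [([0.6058, 0.1179, 0.078], 0.82), ([0.4302, -0.1305, 0.0462], 0.42)]
```

View pics/w2c.png

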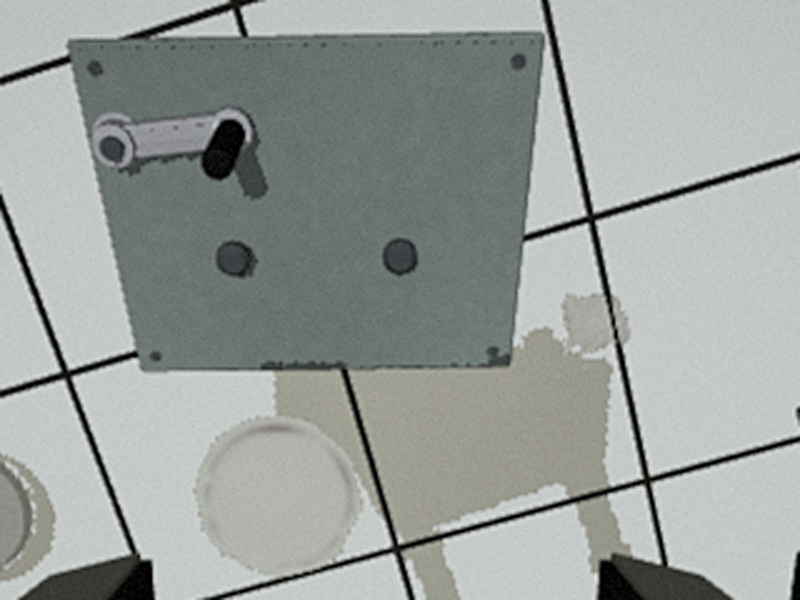

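The mixer is seen squarely. Crop positions: deck corners (69,40), (544,33), (142,370), (509,365); stud heads (235,258), (400,256); keeper post top about (213,165). I'll fit the deck pose from these.

```bash
cat >> h.py <<'E'
S=np.radians(25)
def deckT(p):
    T=np.eye(4);T[:3,:3]=(R.from_euler('z',p[2])*R.from_euler('y',-S)).as_matrix();T[:3,3]=[p[0],p[1],.037+.066*np.sin(S)];return T
def d2w(p,q): T=deckT(p);return np.atleast_2d(q)/1000@T[:3,:3].T+T[:3,3]
E
python3 - <<'E'
from h import *
from scipy.optimize import least_squares
c=get_calibration("wrist")
uv=np.array([(69,40),(544,33),(142,370),(509,365),(235,258),(400,256)])/2.5+[100,0]
P=[(88,96,0),(88,-96,0),(-66,96,0),(-66,-96,0),(0,38,14),(0,-38,14)]
r=least_squares(lambda p:(proj(c,d2w(p,P))-uv).ravel(),[.6,.117,-.28])
print(r.x,np.round(r.fun.reshape(-1,2),1).tolist());np.save("deck.npy",r.x)
for a in(0,.1,.2): print(a,(proj(c,d2w(r.x,[(50.5+50*np.sin(a),82-50*np.cos(a),51.5)]))-[100,0])*2.5)
for a in np.linspace(0,1.6,9):print(round(a,1),np.round(d2w(r.x,[(50.5+50*np.sin(a),82-50*np.cos(a),36)]),4))
E
```

```text
[ 0.58452762  0.11518681 -0.26837341] [[-1.5, -0.7], [1.5, -0.8], [-0.6, 0.3], [0.9, 0.3], [-0.7, 0.9], [0.4, 0.7]]
0 [[220.29977624 175.46327552]]
0.1 [[217.8736085  161.97501229]]
0.2 [[214.07411184 148.36215747]]
0.0 [[0.6225 0.1379 0.1189]]
0.2 [[0.6314 0.1365 0.1231]]
0.4 [[0.6405 0.1371 0.1271]]
0.6 [[0.6495 0.1396 0.1308]]
0.8 [[0.6578 0.1439 0.134 ]]
1.0 [[0.6653 0.15   0.1366]]
1.2 [[0.6717 0.1575 0.1386]]
1.4 [[0.6765 0.1661 0.1397]]
1.6 [[0.6798 0.1755 0.14  ]]
```

Request:
step_arm([
  {"translation":[38,-17.5,0],"roll":0},
  {"translation":[38,-17.5,0],"roll":0},
  {"translation":[38,-17.5,0],"roll":0},
  {"translation":[0,0,40],"roll":0},
  {"translation":[0,0,40],"roll":0},
  {"translation":[0,0,40],"roll":0},
  {"translation":[0,0,0],"roll":0},
], fingers=0.45, grip_force=6)

```text
time: 4.18
tool_pos: [0.6208, 0.1308, 0.1726]
tool_rot: [3.135, 0.015, -0.282]
contact_force: [-0.8, -0.7, -0.1]
opening: 0.0501
grip_force: 0.0
```

Run:
```python
from h import *
st();im,c=snap("wrist","w3");p=np.load("deck.npy")
P=[(50.5+50*np.sin(.08),82-50*np.cos(.08),51.5),(50.5,82,9)];print(proj(c,d2w(p,P)))
find("wrist","keeper_post","stud_left")
cv2.imwrite("pics/w3v.png",im[...,::-1])
```

```text
4.18 [0.6208 0.1308 0.1726] [ 3.135  0.015 -0.282] [-0.8 -0.7 -0.1] 0.0501 0.0
[[237.88838734 221.2761134 ]
 [171.93325769 185.32184515]]
wrist keeper_post [([0.6398, 0.1509, 0.0934], 0.85)]
wrist stud_left [([0.632, 0.1167, 0.0865], 0.88)]
```

View pics/w3v.png

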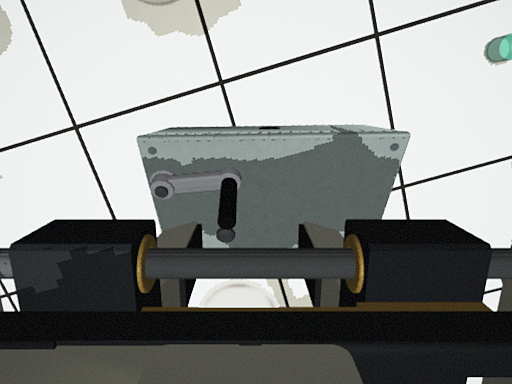

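Run:
```python
from h import *
from scipy.optimize import least_squares
st();im,c=snap("wrist","w4");p=np.load("deck.npy")
p0=d2w(p,[(88,96,0),(88,-96,0),(50.5,82,9),(0,38,14)]);print(proj(c,p0).round(1).tolist())
o=cv2.imread("pics/w3.png");print("diff",np.abs(o.astype(int)-im[...,::-1]).mean())
uv=np.array([(137,137),(410,132),(161,186)])
r=least_squares(lambda q:(proj(c,d2w(q,[(88,96,0),(88,-96,0),(50.5,82,9)]))-uv).ravel(),p);print(r.x,r.fun.round(1))
# joint fit with per-picture camera shift
c2=dict(c);c2['world_from_camera']=np.load("c2.npy")
P2=[(88,96,0),(88,-96,0),(-66,96,0),(-66,-96,0),(0,38,14),(0,-38,14)]
uv2=np.array([(69,40),(544,33),(142,370),(509,365),(235,258),(400,256)])/2.5+[100,0]
def sh(c,b):
    # b: shift/rotation of camera in its own frame (constant mounting error)
    d=dict(c);T=np.eye(4);T[:3,:3]=R.from_rotvec(b[3:]).as_matrix();T[:3,3]=b[:3];d['world_from_camera']=c['world_from_camera']@T;return d
def f(q):
    b=q[3:]
    return np.r_[(proj(sh(c,b),d2w(q,[(88,96,0),(88,-96,0),(50.5,82,9)]))-uv).ravel(),(proj(sh(c2,b),d2w(q,P2))-uv2).ravel(),b[:3]/.002,b[3:]/.006]
r=least_squares(f,np.r_[p,np.zeros(6)]);print(r.x.round(4),r.fun.round(1))
```

```text
4.33 [0.6263 0.132  0.184 ] [-3.141e+00 -3.000e-03 -2.810e-01] [0.3 0.7 1.1] 0.0418 0.0
[[155.4, 142.4], [417.9, 139.2], [180.0, 189.8], [238.2, 238.2]]
diff 20.553526136610245
[ 0.59191486  0.12441216 -0.2636152 ] [ 2.5 -0.3 -6.7  0.2  4.5 -1.4]
[ 0.5997  0.1269 -0.2613 -0.      0.0007 -0.0029  0.0313  0.0187  0.0107] [ 2.1  0.4 -3.   2.1  3.8  0.4 -2.1 -1.8  0.2 -3.2 -1.   0.6  1.5  0.9
 -1.8 -0.1 -0.5 -0.3 -0.   0.3 -1.4  5.2  3.1  1.8]
```

```bash
cat > fit.py <<'E'
from h import *
from scipy.optimize import least_squares
def track(f0,f1,pts,init=None):
    a,b=(cv2.imread(f"pics/{f}.png",0) for f in(f0,f1));pts=np.float32(pts).reshape(-1,1,2)
    q,s,e=cv2.calcOpticalFlowPyrLK(a,b,pts,None if init is None else np.float32(init).reshape(-1,1,2),winSize=(21,21),maxLevel=4,flags=0 if init is None else 4)
    return q[:,0],s.ravel()
E
python3 - <<'E'
from fit import *
q,s=track("w3","w4",[(137,137),(410,132),(161,186),(395,147),(152,150)]);print(q.round(1).tolist(),s)
st();c=get_calibration("wrist");p=np.load("deck.npy")
im,c=snap("wrist","w5");q,s=track("w3","w5",[(137,137),(410,132),(161,186),(395,147),(152,150)]);print(q.round(1).tolist(),s)
P=[(88,96,0),(88,-96,0),(50.5,82,9)];r=least_squares(lambda x:(proj(c,d2w(x,P))-q[:3]).ravel(),p);print(r.x,r.fun.round(1))
print(proj(c,d2w(p,P)))
E
```

```text
[[147.8000030517578, 144.3000030517578], [405.79998779296875, 139.8000030517578], [169.6999969482422, 190.5], [391.5, 153.39999389648438], [161.5, 153.5]] [1 1 1 1 1]
4.38 [0.6269 0.1322 0.1852] [-3.14  -0.005 -0.281] [0.4 0.3 0.1] 0.042 0.0
[[149.10000610351562, 145.0], [405.70001220703125, 140.60000610351562], [170.8000030517578, 191.0], [391.5, 154.1999969482422], [162.60000610351562, 153.6999969482422]] [1 1 1 1 1]
[ 0.58576689  0.12247969 -0.26626075] [-2.5 -0.5  1.7  0.3  0.8  0.6]
[[156.6805607  143.12893588]
 [417.68135336 140.02858447]
 [181.04714393 190.29844759]]
```

Request:
step_arm([
  {"translation":[-3,-11,30],"roll":0},
  {"translation":[0,0,30],"roll":0},
  {"translation":[0,0,24],"roll":0},
  {"translation":[0,0,0],"roll":0},
  {"translation":[0,0,0],"roll":0},
])

```text
time: 4.85
tool_pos: [0.6262, 0.1441, 0.0995]
tool_rot: [-3.141, -0.002, -0.28]
contact_force: [-0.2, 0.4, 0.6]
opening: 0.0411
grip_force: 0.0
```

Request:
step_arm([
  {"translation":[0,0,0],"roll":0},
  {"translation":[0,0,0],"roll":0},
  {"translation":[0,0,0],"roll":0},
  {"translation":[0,0,0],"roll":0},
  {"translation":[0,0,0],"roll":0},
  {"translation":[0,0,0],"roll":0},
], fingers=0, grip_force=6)

```text
time: 5.35
tool_pos: [0.6259, 0.1445, 0.0985]
tool_rot: [-3.14, -0.001, -0.28]
contact_force: [-0.2, 2.5, 3.2]
opening: 0.012
grip_force: 6.0
```

The post is gripped (12 mm opening). Swinging it along the arc now.

Request:
step_arm([
  {"translation":[5.3,-0.8,-2.5],"roll":0},
  {"translation":[6.5,-2,-3],"roll":0},
  {"translation":[6.3,-3.1,-2.9],"roll":0},
  {"translation":[5.7,-4.1,-2.7],"roll":0},
  {"translation":[5.1,-5,-2.4],"roll":0},
  {"translation":[4.3,-5.7,-2],"roll":0},
  {"translation":[3.5,-6.4,-1.6],"roll":0},
  {"translation":[2.5,-6.9,-1.2],"roll":0},
  {"translation":[1.7,-7.3,-0.8],"roll":0},
  {"translation":[0.6,-7.5,-0.3],"roll":0},
  {"translation":[0,-2.5,0],"roll":0},
  {"translation":[0,0,0],"roll":0},
  {"translation":[0,0,0],"roll":0},
])

```text
time: 6.43
tool_pos: [0.6818, 0.1822, 0.1186]
tool_rot: [-3.139, -0.006, -0.28]
contact_force: [4.9, 0.5, 6.0]
opening: 0.0118
grip_force: 6.0
```

Request:
step_arm([
  {"translation":[0,0,0],"roll":0},
  {"translation":[0,0,0],"roll":0},
  {"translation":[0,0,-30],"roll":0},
  {"translation":[0,0,-40],"roll":0},
  {"translation":[0,0,-40],"roll":-0.107},
  {"translation":[0,0,-40],"roll":-0.107},
  {"translation":[0,0,-30],"roll":-0.107},
  {"translation":[0,0,0],"roll":-0.107},
  {"translation":[-18.8,38.7,0],"roll":0},
  {"translation":[-18.8,38.7,0],"roll":0},
  {"translation":[-18.8,38.7,0],"roll":0},
  {"translation":[-18.8,38.7,0],"roll":0},
  {"translation":[-18.8,38.7,0],"roll":0},
  {"translation":[-18.8,38.7,0],"roll":0},
  {"translation":[-18.8,38.7,0],"roll":0},
  {"translation":[-18.8,38.7,0],"roll":0},
  {"translation":[-18.8,38.7,0],"roll":0},
  {"translation":[-18.8,38.7,0],"roll":0},
], fingers=0.5)

```text
time: 7.93
tool_pos: [0.5532, -0.2169, 0.2965]
tool_rot: [-3.14, 0.002, 0.148]
contact_force: [1.3, -0.1, 0.5]
opening: 0.0455
grip_force: 0.0
```

Request:
step_arm([
  {"translation":[-18.8,38.7,0],"roll":0},
  {"translation":[0,0,40],"roll":0},
  {"translation":[0,0,40],"roll":0},
  {"translation":[0,0,0],"roll":0},
  {"translation":[0,0,0],"roll":0},
  {"translation":[0,0,0],"roll":0},
])

```text
time: 8.43
tool_pos: [0.5431, -0.2554, 0.219]
tool_rot: [3.14, -0.002, 0.149]
contact_force: [0.9, 0.7, 0.6]
opening: 0.0457
grip_force: 0.0
```

Run:
```python
from h import *
np.save("deck.npy",[.5858,.1225,-.266])
st();im,c=snap("wrist","w6")
cv2.imwrite("pics/w6c.png",cv2.resize(im[:240,100:420],(800,600),interpolation=cv2.INTER_CUBIC)[...,::-1])
find("wrist","plate_grip")
```

```text
8.43 [ 0.5431 -0.2554  0.219 ] [ 3.14e+00 -2.00e-03  1.49e-01] [0.9 0.7 0.6] 0.0457 0.0
wrist plate_grip [([0.6111, -0.27, 0.0013], 0.91)]
```

View pics/w6c.png

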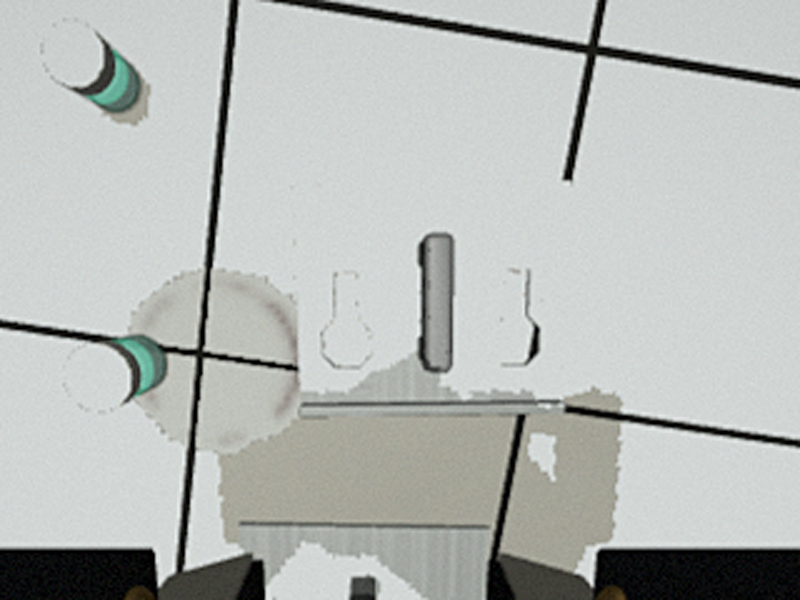

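The bar's top face runs from crop (440,235) to (437,368), and the lip's top edge from (302,404) to (565,401). Both vials stay to the left, at (100,60) and (115,365).

Run:
```python
from h import *
s=st();c=get_calibration("wrist");f=lambda u,v:(u/2.5+100,v/2.5)
a,b=back(c,f(440.5,235),.05),back(c,f(437,368),.05);m=(a+b)/2;m[2]=.04
l,r=back(c,f(302,404),.014),back(c,f(565,401),.014)
print("bar",m,np.linalg.norm(a-b),np.arctan2(*(a-b)[1::-1]),"lip",(l+r)/2,np.arctan2(-(l-r)[0],(l-r)[1]),np.linalg.norm(l-r))
M=R.from_euler('xyz',s['tool_rot']).as_matrix();print("tool-frame bar rel TCP mm",M.T@(m-s['tool_pos'])*1000)
```

```text
8.53 [ 0.5436 -0.2555  0.22  ] [ 3.138 -0.004  0.149] [ 0.5  0.4 -0.7] 0.0459 0.0
bar [ 0.60258108 -0.27260541  0.04      ] 0.051208294864019316 0.14187813393662754 lip [ 0.55832182 -0.28067248  0.014     ] 0.16057505130555774 0.1185280709527851
tool-frame bar rel TCP mm [ 55.13477988  25.08260607 180.27752585]
```

Request:
step_arm([
  {"translation":[32,12.5,10],"roll":0},
  {"translation":[32,12.5,29],"roll":0},
  {"translation":[0,0,40],"roll":0},
  {"translation":[0,0,40],"roll":0},
  {"translation":[0,0,40],"roll":0},
  {"translation":[0,0,25],"roll":0},
  {"translation":[0,0,14],"roll":0},
  {"translation":[0,0,0],"roll":0},
  {"translation":[0,0,0],"roll":0},
  {"translation":[0,0,0],"roll":0},
])

```text
time: 9.37
tool_pos: [0.6085, -0.2708, 0.024]
tool_rot: [3.139, -0.004, 0.149]
contact_force: [-0.1, -0.4, 0.4]
opening: 0.046
grip_force: 0.0
```

Request:
step_arm([
  {"translation":[0,0,0],"roll":0},
  {"translation":[0,0,0],"roll":0},
  {"translation":[0,0,0],"roll":0},
  {"translation":[0,0,0],"roll":0},
  {"translation":[0,0,0],"roll":0},
  {"translation":[0,0,0],"roll":0},
  {"translation":[0,0,0],"roll":0},
], fingers=0, grip_force=10)

```text
time: 9.95
tool_pos: [0.6068, -0.2703, 0.0215]
tool_rot: [3.141, -0.0, 0.148]
contact_force: [-1.0, -0.8, 2.2]
opening: 0.0121
grip_force: 10.0
```

Request:
step_arm([
  {"translation":[0,0,-10],"roll":0},
  {"translation":[0,0,-25],"roll":0},
  {"translation":[0,0,-35],"roll":0},
  {"translation":[0,0,-40],"roll":0},
  {"translation":[0,0,-40],"roll":0},
  {"translation":[0,0,-40],"roll":0},
  {"translation":[0,0,-25],"roll":0.05},
  {"translation":[0,0,-14],"roll":0.1},
  {"translation":[0,0,0],"roll":0.1},
  {"translation":[0,0,0],"roll":0.1},
  {"translation":[0,0,0],"roll":0.064},
])

```text
time: 10.87
tool_pos: [0.6065, -0.2699, 0.251]
tool_rot: [-3.142, -0.0, -0.271]
contact_force: [0.3, 0.5, -2.2]
opening: 0.012
grip_force: 10.0
```

Request:
step_arm([
  {"translation":[-5,-15,0],"roll":0},
  {"translation":[-8,-25,0],"roll":0},
  {"translation":[-11.3,-34,0],"roll":0},
  {"translation":[-11.3,-34,0],"roll":0},
  {"translation":[-11.3,-34,0],"roll":0},
  {"translation":[-11.3,-34,0],"roll":0},
  {"translation":[-11.3,-34,0],"roll":0},
  {"translation":[-11.3,-34,0],"roll":0},
  {"translation":[-11.3,-34,0],"roll":0},
  {"translation":[-11.3,-34,0],"roll":0},
  {"translation":[-10,-30,0],"roll":0},
  {"translation":[-7,-20,0],"roll":0},
  {"translation":[-4,-10,0],"roll":0},
  {"translation":[0,0,0],"roll":0},
  {"translation":[0,0,0],"roll":0},
  {"translation":[0,0,0],"roll":0},
])

```text
time: 12.2
tool_pos: [0.5846, 0.1201, 0.2502]
tool_rot: [3.141, -0.0, -0.267]
contact_force: [-0.4, 0.2, -1.6]
opening: 0.0123
grip_force: 10.0
```

Run:
```python
from h import *
s=st();im,c=snap("wrist","w7");im2,c2=snap("side","s7")
u=proj(c2,s['tool_pos'])[0].astype(int);print(u)
y,x=max(u[1]-75,0),max(u[0]-100,0)
a=cv2.resize(im[40:340,56:456],(400,300));b=cv2.resize(im2[y:y+150,x:x+200],(800,600),interpolation=cv2.INTER_CUBIC)
b[:225,:300]=cv2.resize(im,(300,225))
cv2.imwrite("pics/v7.png",b[...,::-1]);print(x,y)
```

```text
12.2 [0.5846 0.1201 0.2502] [ 3.141 -0.    -0.267] [-0.4  0.2 -1.6] 0.0123 9.997082948684692
[255 116]
155 41
```

View pics/v7.png

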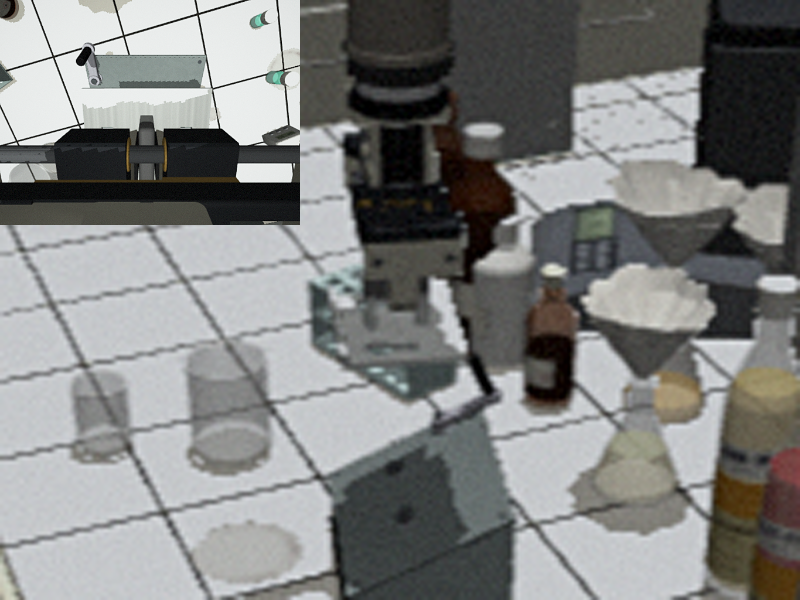

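The keeper (inset, upper left) stands open, and the plate hangs level in the gripper above the deck. I'll bring its upper edge onto the deck and pivot it in the pads along the matching arc.

Request:
step_arm([
  {"translation":[8,-1.5,20],"roll":0},
  {"translation":[8.7,-1.2,30],"roll":0},
  {"translation":[0,0,35],"roll":0},
  {"translation":[0,0,25],"roll":0},
  {"translation":[0,0,15],"roll":0},
  {"translation":[0,0,0],"roll":0},
  {"translation":[0,0,0],"roll":0},
  {"translation":[0,0,0],"roll":0},
])

```text
time: 12.97
tool_pos: [0.6024, 0.1191, 0.1267]
tool_rot: [-3.141, -0.002, -0.267]
contact_force: [0.7, 0.2, -2.2]
opening: 0.012
grip_force: 10.0
```

Run:
```python
from h import *
s=st();im,c=snap("wrist","w8")
p=np.load("deck.npy")
print("corners pred",proj(c,d2w(p,[(88,96,0),(88,-96,0)])).round(1).tolist())
g=s['tool_pos']+[0,0,.019];yw=s['tool_rot'][2];h=np.array([np.cos(yw),np.sin(yw),0]);w=np.array([-np.sin(yw),np.cos(yw),0])
E=[g+h*.0455+w*q+np.array([0,0,-.035]) for q in(.06,0,-.06)];print("plate edge pred t=0",proj(c,E).round(1).tolist())
gy=cv2.cvtColor(im,cv2.COLOR_RGB2GRAY)
for col in(170,210,250,300,330): print(col,gy[80:230:3,col].tolist())
```

```text
12.97 [0.6024 0.1191 0.1267] [-3.141e+00 -2.000e-03 -2.670e-01] [ 0.7  0.2 -2.2] 0.012 9.997628778219223
corners pred [[76.4, 115.9], [427.4, 115.7]]
plate edge pred t=0 [[137.7, 149.4], [250.0, 149.5], [362.3, 149.5]]
170 [241, 241, 243, 241, 242, 243, 243, 201, 204, 206, 209, 167, 105, 164, 115, 151, 147, 153, 156, 154, 157, 155, 157, 116, 248, 243, 242, 242, 242, 243, 243, 243, 241, 244, 248, 211, 213, 206, 208, 206, 206, 209, 209, 204, 207, 208, 190, 11, 13, 20]
210 [242, 242, 249, 247, 154, 9, 31, 27, 45, 200, 255, 218, 112, 162, 116, 147, 154, 159, 151, 153, 155, 154, 155, 119, 247, 243, 242, 242, 243, 241, 243, 241, 235, 222, 222, 217, 219, 221, 219, 222, 218, 217, 217, 215, 216, 214, 203, 12, 20, 19]
250 [242, 242, 242, 242, 243, 242, 242, 242, 243, 242, 244, 0, 113, 166, 134, 158, 158, 158, 161, 160, 156, 161, 157, 90, 249, 243, 242, 243, 244, 242, 243, 233, 215, 219, 218, 218, 217, 215, 214, 96, 96, 93, 102, 43, 45, 42, 57, 85, 98, 108]
300 [242, 242, 242, 243, 241, 241, 243, 242, 243, 242, 242, 231, 120, 178, 156, 156, 154, 156, 158, 160, 155, 159, 163, 125, 248, 244, 243, 243, 243, 243, 242, 246, 214, 209, 211, 209, 207, 212, 210, 215, 213, 216, 215, 210, 210, 212, 200, 18, 8, 11]
330 [241, 242, 242, 241, 243, 241, 242, 243, 242, 241, 241, 241, 117, 175, 156, 160, 159, 164, 162, 168, 162, 158, 165, 75, 247, 243, 243, 244, 243, 244, 235, 213, 211, 213, 213, 212, 205, 206, 209, 205, 204, 204, 198, 203, 200, 200, 198, 18, 15, 20]
```

The plate edge shows at row 150, where the model puts it, so alignment is good. Touching down and tilting now.

Request:
step_arm([
  {"translation":[-0.8,1.0,6],"roll":0},
  {"translation":[0,0,6],"roll":0},
  {"translation":[0,0,0],"roll":0},
  {"translation":[-1.7,0,2],"roll":0},
  {"translation":[-1.6,0,2.1],"roll":0},
  {"translation":[-1.5,0,2.2],"roll":0},
  {"translation":[-1.5,0,2.2],"roll":0},
  {"translation":[0,0,0],"roll":0},
  {"translation":[0,0,0],"roll":0},
], grip_force=6)

```text
time: 13.77
tool_pos: [0.5939, 0.1207, 0.1045]
tool_rot: [3.141, 0.0, -0.266]
contact_force: [0.7, 0.3, -2.1]
opening: 0.0121
grip_force: 6.0
```

```bash
cat > edge.py <<'E'
from h import *
import sys
s=st();im,c=snap("wrist",sys.argv[1]);gy=cv2.cvtColor(im,cv2.COLOR_RGB2GRAY).astype(int)
for col in(170,210,300,330):
    d=np.diff(gy[118:215,col]);print(col,[(118+i+1,int(d[i])) for i in np.argsort(-abs(d))[:4]])
g=s['tool_pos']+[0,0,.019];yw=s['tool_rot'][2];h=np.array([np.cos(yw),np.sin(yw),0]);off=float(sys.argv[2])/1000 if len(sys.argv)>2 else .0045
for t in(0,5,10,15,20,25):
    t=np.radians(t);v=[(.05-off)*np.cos(t)+.035*np.sin(t),(.05-off)*np.sin(t)-.035*np.cos(t)]
    print(round(np.degrees(t)),proj(c,g+h*v[0]+np.array([0,0,v[1]])).round(1).tolist(),end=' ')
T=np.linalg.inv(deckT(np.load("deck.npy")));print("\ngrasp in deck mm",((T[:3,:3]@g+T[:3,3])*1000).round(1))
E
python3 edge.py w9
```

```text
13.77 [0.5939 0.1207 0.1045] [ 3.141  0.    -0.266] [ 0.7  0.3 -2.1] 0.0121 5.9999243170022964
170 [(np.int64(141), 101), (np.int64(186), -50), (np.int64(142), 23), (np.int64(138), -18)]
210 [(np.int64(141), 110), (np.int64(175), -25), (np.int64(142), 22), (np.int64(139), -20)]
300 [(np.int64(141), 97), (np.int64(175), -45), (np.int64(142), 25), (np.int64(140), -15)]
330 [(np.int64(141), 116), (np.int64(171), -45), (np.int64(139), -32), (np.int64(142), 22)]
0 [[250.0, 149.4]] 5 [[250.0, 144.8]] 10 [[250.0, 140.7]] 15 [[250.0, 137.1]] 20 [[250.0, 134.3]] 25 [[250.1, 132.2]] 
grasp in deck mm [32.3  0.4 49.6]
```

Request:
step_arm([
  {"translation":[-1.2,0,2.3],"roll":0},
  {"translation":[-1.2,0,2.3],"roll":0},
  {"translation":[-1.1,0,2.4],"roll":0},
  {"translation":[-1.0,0,2.4],"roll":0},
  {"translation":[0,0,0],"roll":0},
  {"translation":[0,0,0],"roll":0},
])

```text
time: 14.32
tool_pos: [0.5895, 0.1218, 0.095]
tool_rot: [3.141, 0.001, -0.266]
contact_force: [0.5, 0.9, -1.2]
opening: 0.0118
grip_force: 6.0
```

```bash
python3 edge.py w10
```

```text
14.32 [0.5895 0.1218 0.095 ] [ 3.141e+00  1.000e-03 -2.660e-01] [ 0.5  0.9 -1.2] 0.0118 5.99993996322155
170 [(np.int64(198), -71), (np.int64(135), 64), (np.int64(187), -59), (np.int64(197), -22)]
210 [(np.int64(135), 59), (np.int64(176), -30), (np.int64(177), -25), (np.int64(136), 16)]
300 [(np.int64(176), -55), (np.int64(135), 54), (np.int64(175), -17), (np.int64(131), 16)]
330 [(np.int64(198), -64), (np.int64(173), -62), (np.int64(135), 57), (np.int64(200), 37)]
0 [[250.0, 149.4]] 5 [[250.0, 144.8]] 10 [[250.0, 140.7]] 15 [[250.0, 137.2]] 20 [[250.0, 134.3]] 25 [[250.0, 132.2]] 
grasp in deck mm [24.2  0.3 42.9]
```

Request:
step_arm([
  {"translation":[-0.9,0,2.4],"roll":0},
  {"translation":[0,0,1.5],"roll":0},
  {"translation":[0,0,1.5],"roll":0},
  {"translation":[0,0,0],"roll":0},
  {"translation":[0,0,0],"roll":0},
])

```text
time: 14.78
tool_pos: [0.5895, 0.1219, 0.091]
tool_rot: [-3.141, -0.002, -0.266]
contact_force: [-1.5, -1.0, 4.1]
opening: 0.0119
grip_force: 6.0
```

```bash
python3 edge.py w11
```

```text
14.78 [0.5895 0.1219 0.091 ] [-3.141e+00 -2.000e-03 -2.660e-01] [-1.5 -1.   4.1] 0.0119 6.000117436051369
170 [(np.int64(188), -69), (np.int64(198), -64), (np.int64(199), -34), (np.int64(136), 33)]
210 [(np.int64(177), -40), (np.int64(136), 33), (np.int64(178), -22), (np.int64(135), 21)]
300 [(np.int64(178), -58), (np.int64(136), 30), (np.int64(131), 24), (np.int64(135), 22)]
330 [(np.int64(198), -69), (np.int64(174), -67), (np.int64(136), 35), (np.int64(199), -34)]
0 [[250.0, 149.4]] 5 [[250.1, 144.8]] 10 [[250.1, 140.7]] 15 [[250.1, 137.1]] 20 [[250.1, 134.3]] 25 [[250.1, 132.1]] 
grasp in deck mm [22.5  0.4 39.3]
```

Run:
```python
from h import *
c=get_calibration("wrist");s=observe();p=np.load("deck.npy")
for f,r in(("w8",153),("w9",144),("w10",138),("w11",139)):
    g=cv2.imread(f"pics/{f}.png",0).astype(int)[r]
    L=[i for i in range(100,245) if abs(g[i+1]-g[i-1])>25];Q=[i for i in range(255,400) if abs(g[i+1]-g[i-1])>25]
    print(f,L,Q)
for nm,x0 in(("flat over openings x",18),("x 20",20)):
    P=[(x0+50,60,5),(x0+50,-60,5),(x0+13,38,5),(x0+13,-38,5),(x0-18,49,5),(x0-50,60,14)]
    print(nm,proj(c,d2w(p,P)).round(1).tolist())
P=[(x0+50,60,5) for x0 in (14,16,18,20,22)];print(proj(c,d2w(p,P)).round(1).tolist())
# plate resting on heads at hinge x=68: tilt 11.9 less
im=cv2.imread("pics/w11.png");sd,c2=snap("side","s11")
u=proj(c2,d2w(p,[(0,0,20)]))[0].astype(int);print(u)
b=cv2.resize(sd[u[1]-45:u[1]+45,u[0]-60:u[0]+60],(800,600),interpolation=cv2.INTER_CUBIC)[...,::-1].copy()
b[:240,:380]=cv2.resize(im[110:225,155:345],(380,240));cv2.imwrite("pics/v11.png",b)
```

```text
w8 [114, 115, 116, 117, 118, 122, 124, 125, 137, 138] [355, 361, 362, 363, 379, 380]
w9 [103, 104, 107, 108, 129, 130, 131] [369, 370, 371, 380, 383, 385]
w10 [122, 123] [377, 378]
w11 [119, 120] [380, 381]
flat over openings x [[119.8, 132.8], [382.1, 132.9], [179.0, 195.1], [322.6, 195.2], [167.6, 235.6], [155.4, 281.2]]
x 20 [[118.7, 128.8], [383.3, 129.0], [178.5, 192.2], [323.1, 192.2], [167.0, 233.2], [154.8, 279.3]]
[[122.0, 140.4], [120.9, 136.6], [119.8, 132.8], [118.7, 128.8], [117.6, 124.8]]
[253 160]
```

The numbers (edge row 136, slot ends row 198, width 261 px, grasp height 39 mm) all fit the plate lying flat at x ≈ 16 mm with the heads through. Sliding it down.

Request:
step_arm([
  {"translation":[-2.5,0,1.15],"roll":0},
  {"translation":[-2.5,0,1.15],"roll":0},
  {"translation":[-2.5,0,1.15],"roll":0},
  {"translation":[-2.5,0,1.15],"roll":0},
  {"translation":[-2.5,0,1.15],"roll":0},
  {"translation":[-2.5,0,1.15],"roll":0},
  {"translation":[-2.5,0,1.15],"roll":0},
  {"translation":[-2.5,0,1.15],"roll":0},
  {"translation":[-2.5,0,1.15],"roll":0},
  {"translation":[0,0,0],"roll":0},
  {"translation":[0,0,0],"roll":0},
], grip_force=12)

```text
time: 15.8
tool_pos: [0.5677, 0.1281, 0.0804]
tool_rot: [-3.141, -0.001, -0.266]
contact_force: [-1.0, 0.0, 6.7]
opening: 0.0119
grip_force: 12.0
```

```bash
python3 edge.py w12
python3 - <<'E'
from h import *
c=get_calibration("wrist");p=np.load("deck.npy")
print([(x0,proj(c,d2w(p,[(x0+50,60,5),(x0+50,-60,5),(x0+13,38,5)])).round(1).tolist()) for x0 in(18,10,0,-4,-6,-9.5,-12)])
g=cv2.imread("pics/w12.png",0).astype(int)
for col in(140,160,210,300,330,350):
    d=np.diff(g[118:230,col]);print(col,[(118+i+1,int(d[i])) for i in sorted(np.argsort(-abs(d))[:7])])
E
```

```text
15.8 [0.5677 0.1281 0.0804] [-3.141e+00 -1.000e-03 -2.660e-01] [-1.   0.   6.7] 0.0119 12.00037568807602
170 [(np.int64(188), -65), (np.int64(198), -61), (np.int64(199), -37), (np.int64(136), 33)]
210 [(np.int64(178), -59), (np.int64(136), 28), (np.int64(135), 26), (np.int64(130), 21)]
300 [(np.int64(178), -57), (np.int64(135), 36), (np.int64(136), 29), (np.int64(131), 23)]
330 [(np.int64(175), -66), (np.int64(198), -61), (np.int64(199), -54), (np.int64(197), -29)]
0 [[250.0, 149.4]] 5 [[250.0, 144.8]] 10 [[250.0, 140.7]] 15 [[250.0, 137.1]] 20 [[250.0, 134.3]] 25 [[250.1, 132.2]] 
grasp in deck mm [-2.6  0.7 39.3]
[(18, [[104.9, 78.1], [398.6, 78.2], [172.4, 154.9]]), (10, [[110.2, 96.9], [393.1, 97.0], [174.8, 168.6]]), (0, [[116.3, 118.6], [386.8, 118.7], [177.6, 184.5]]), (-4, [[118.6, 126.7], [384.5, 126.8], [178.7, 190.6]]), (-6, [[119.8, 130.7], [383.3, 130.8], [179.2, 193.5]]), (-9.5, [[121.7, 137.4], [381.4, 137.6], [180.1, 198.6]]), (-12, [[123.0, 142.2], [380.0, 142.3], [180.7, 202.1]])]
140 [(np.int64(135), 27), (np.int64(136), 28), (np.int64(187), -19), (np.int64(188), -
[... 152 characters left out ...]
7), -50), (np.int64(218), -13), (np.int64(219), -83), (np.int64(220), -92)]
210 [(np.int64(130), 21), (np.int64(135), 26), (np.int64(136), 28), (np.int64(178), -60), (np.int64(218), -20), (np.int64(219), -71), (np.int64(220), -99)]
300 [(np.int64(131), 24), (np.int64(135), 35), (np.int64(136), 30), (np.int64(177), -22), (np.int64(178), -57), (np.int64(219), -73), (np.int64(220), -93)]
330 [(np.int64(135), 22), (np.int64(136), 29), (np.int64(175), -66), (np.int64(197), -28), (np.int64(198), -62), (np.int64(199), -53), (np.int64(220), -26)]
350 [(np.int64(131), 17), (np.int64(135), 33), (np.int64(136), 41), (np.int64(165), -19), (np.int64(166), -64), (np.int64(219), -77), (np.int64(220), -83)]
```

Request:
step_arm([
  {"translation":[-1.8,0.3,0.85],"roll":0},
  {"translation":[-1.8,0.3,0.85],"roll":0},
  {"translation":[0,0,0],"roll":0},
  {"translation":[0,0,0],"roll":0},
  {"translation":[0,0,0],"roll":0},
])

```text
time: 16.27
tool_pos: [0.5656, 0.1284, 0.0794]
tool_rot: [-3.14, -0.005, -0.266]
contact_force: [1.7, 1.4, 7.3]
opening: 0.0115
grip_force: 12.0
```

```bash
python3 edge.py w13 6.1
python3 - <<'E'
from h import *
c=get_calibration("wrist");p=np.load("deck.npy")
print([(x0,proj(c,d2w(p,[(x0+50,60,5)])).round(1).tolist()) for x0 in(-4,-6,-9.5,-12)])
E
```

```text
16.27 [0.5656 0.1284 0.0794] [-3.14  -0.005 -0.266] [1.7 1.4 7.3] 0.0115 12.000517398118973
170 [(np.int64(196), -72), (np.int64(197), -71), (np.int64(188), -65), (np.int64(136), 35)]
210 [(np.int64(178), -53), (np.int64(136), 30), (np.int64(135), 27), (np.int64(131), 26)]
300 [(np.int64(178), -61), (np.int64(136), 29), (np.int64(135), 27), (np.int64(131), 22)]
330 [(np.int64(196), -84), (np.int64(197), -59), (np.int64(136), 45), (np.int64(174), -44)]
0 [[250.1, 152.5]] 5 [[250.1, 147.9]] 10 [[250.1, 143.8]] 15 [[250.1, 140.2]] 20 [[250.1, 137.4]] 25 [[250.1, 135.2]] 
grasp in deck mm [-4.9  0.4 39.2]
[(-4, [[116.9, 122.0]]), (-6, [[118.0, 126.1]]), (-9.5, [[120.0, 133.0]]), (-12, [[121.3, 137.8]])]
```

Request:
step_arm([
  {"translation":[-1.8,0,0.85],"roll":0},
  {"translation":[-1.8,0,0.85],"roll":0},
  {"translation":[0,0,0],"roll":0},
  {"translation":[0,0,0],"roll":0},
  {"translation":[0,0,0],"roll":0},
])

```text
time: 16.73
tool_pos: [0.5654, 0.1285, 0.0792]
tool_rot: [-3.139, -0.012, -0.266]
contact_force: [8.1, -2.4, 9.8]
opening: 0.0121
grip_force: 12.0
```

The stop is reached: the tool no longer moves and the force is rising. I'll unload, open and lift.

Request:
step_arm([
  {"translation":[3.2,0,-2.2],"roll":0},
  {"translation":[0,0,0],"roll":0},
  {"translation":[0,0,0],"roll":0},
])

```text
time: 16.98
tool_pos: [0.565, 0.1282, 0.0793]
tool_rot: [-3.141, -0.004, -0.266]
contact_force: [4.5, -1.7, 5.1]
opening: 0.0117
grip_force: 12.0
```

Request:
step_arm([
  {"translation":[0,0,0],"roll":0},
  {"translation":[0,0,0],"roll":0},
  {"translation":[0,0,0],"roll":0},
  {"translation":[0,0,0],"roll":0},
  {"translation":[0,0,-20],"roll":0},
  {"translation":[0,0,-40],"roll":0},
  {"translation":[0,0,-40],"roll":0},
  {"translation":[0,0,-30],"roll":0},
  {"translation":[0,0,0],"roll":0},
  {"translation":[0,0,0],"roll":0},
  {"translation":[0,0,0],"roll":0},
], fingers=0.45)

```text
time: 17.9
tool_pos: [0.5624, 0.1284, 0.2073]
tool_rot: [3.141, 0.002, -0.266]
contact_force: [-0.0, 0.2, -1.1]
opening: 0.0416
grip_force: 0.0
```

Run:
```python
from h import *
s=st();im,c=snap("wrist","w14");p=np.load("deck.npy")
f=lambda x0:proj(c,d2w(p,[(x0+50,60,5),(x0+50,-60,5),(x0+27,0,50)])).round(1).tolist()
print([(x0,f(x0)) for x0 in(-4,-9.5,-12)],proj(c,d2w(p,[(88,96,0),(88,-96,0)])))
g=cv2.cvtColor(im,cv2.COLOR_RGB2GRAY).astype(int)
for col in(180,200,220,250,280,310):
    d=np.diff(g[60:230,col]);print(col,[(60+i+1,int(d[i])) for i in sorted(np.argsort(-abs(d))[:6])])
T=deckT(p);t=s['tool_pos'];a=1.58
q=d2w(p,[(50.5+50*np.sin(a),82-50*np.cos(a),36)])[0]-[0,0,.019]
print("post TCP",q,R.from_euler('xyz',s['tool_rot']).as_matrix().T@(q-t)*1000)
sd,c2=snap("side","s14");u=proj(c2,d2w(p,[(20,10,20)]))[0].astype(int)
b=cv2.resize(sd[u[1]-45:u[1]+45,u[0]-60:u[0]+60],(800,600),interpolation=cv2.INTER_CUBIC)[...,::-1].copy()
b[:300,:400]=cv2.resize(im[...,::-1],(400,300));cv2.imwrite("pics/v14.png",b)
```

```text
17.9 [0.5624 0.1284 0.2073] [ 3.141e+00  2.000e-03 -2.660e-01] [-0.   0.2 -1.1] 0.0416 0.0
[(-4, [[176.4, 112.2], [322.0, 112.3], [249.2, 166.5]]), (-9.5, [[177.4, 118.4], [321.1, 118.4], [249.2, 172.4]]), (-12, [[177.8, 121.1], [320.7, 121.2], [249.2, 175.0]])] [[121.85791783  57.4449686 ]
 [376.49352007  57.6612798 ]]
180 [(np.int64(120), 45), (np.int64(153), -43), (np.int64(199), 46), (np.int64(210), 55), (np.int64(228), -106), (np.int64(229), -64)]
200 [(np.int64(120), 50), (np.int64(158), -113), (np.int64(159), -57), (np.int64(169), 73), (np.int64(222), -100), (np.int64(223), -76)]
220 [(np.int64(120), 42), (np.int64(154), -59), (np.int64(179), -38), (np.int64(180), -51), (np.int64(211), 51), (np.int64(215), 50)]
250 [(np.int64(120), 54), (np.int64(147), -34), (np.int64(159), -36), (np.int64(162), -51), (np.int64(222), 52), (np.int64(223), 70)]
280 [(np.int64(120), 49), (np.int64(156), -56), (np.int64(178), -34), (np.int64(206), -36), (np.int64(211), 47), (np.int64(215), 37)]
310 [(np.int64(120), 54), (np.int64(150), -62), (np.int64(210), 68), (np.int64(217), 32), (np.int64(225), -89), (np.int64(226), -80)]
post TCP [0.68067615 0.18211638 0.12099213] [100.15595929 -82.94212758  86.02074102]
```

View pics/v14.png

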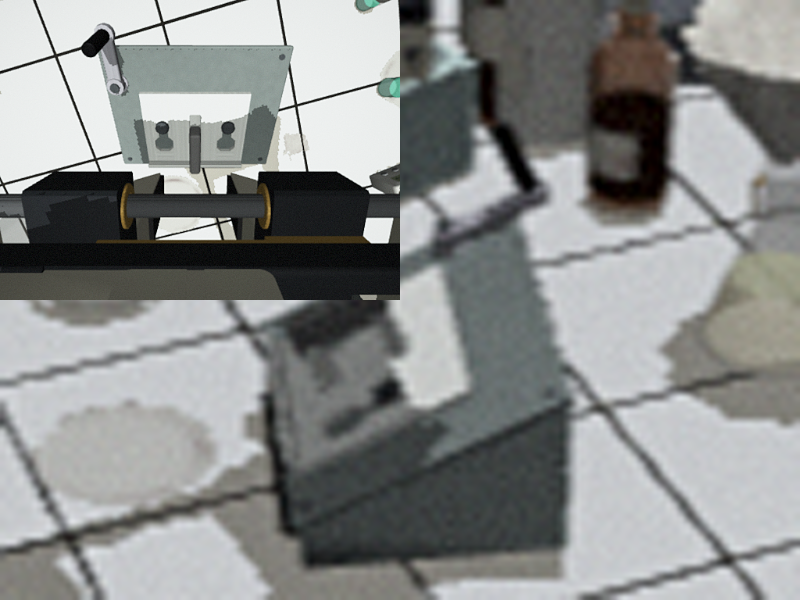

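The plate is flat and home, with heads at the slot ends (inset (163,128), (228,127)) and the keeper open at (105,55). Now gripping the post to swing it shut.

Request:
step_arm([
  {"translation":[33.4,-27.6,0],"roll":0},
  {"translation":[33.4,-27.6,0],"roll":0},
  {"translation":[33.4,-27.6,0],"roll":0},
  {"translation":[0,0,0],"roll":0},
  {"translation":[0,0,40],"roll":0},
  {"translation":[0,0,32],"roll":0},
  {"translation":[0,0,14],"roll":0},
  {"translation":[0,0,0],"roll":0},
  {"translation":[0,0,0],"roll":0},
])

```text
time: 18.75
tool_pos: [0.6762, 0.1797, 0.1204]
tool_rot: [3.14, 0.004, -0.266]
contact_force: [1.0, 0.8, 0.9]
opening: 0.0414
grip_force: 0.0
```

Request:
step_arm([
  {"translation":[0,0,0],"roll":0},
  {"translation":[0,0,0],"roll":0},
  {"translation":[0,0,0],"roll":0},
  {"translation":[0,0,0],"roll":0},
  {"translation":[0,0,0],"roll":0},
  {"translation":[0,0,0],"roll":0},
], fingers=0, grip_force=6)

```text
time: 19.25
tool_pos: [0.6776, 0.1801, 0.1234]
tool_rot: [-3.141, -0.002, -0.266]
contact_force: [0.3, 1.3, 3.0]
opening: 0.0115
grip_force: 6.0
```

Request:
step_arm([
  {"translation":[0,2.5,0],"roll":0},
  {"translation":[-0.6,7.5,0.3],"roll":0},
  {"translation":[-1.7,7.3,0.8],"roll":0},
  {"translation":[-2.5,6.9,1.2],"roll":0},
  {"translation":[-3.5,6.4,1.6],"roll":0},
  {"translation":[-4.3,5.7,2],"roll":0},
  {"translation":[-5.1,5,2.4],"roll":0},
  {"translation":[-5.7,4.1,2.7],"roll":0},
  {"translation":[-6.3,3.1,2.9],"roll":0},
  {"translation":[-6.5,2,3],"roll":0},
  {"translation":[-5.3,0.8,2.5],"roll":0},
  {"translation":[-3.6,0,1.7],"roll":0},
  {"translation":[0,0,0],"roll":0},
  {"translation":[0,0,0],"roll":0},
  {"translation":[0,0,0],"roll":0},
])

```text
time: 20.5
tool_pos: [0.6223, 0.144, 0.1026]
tool_rot: [-3.136, -0.006, -0.266]
contact_force: [6.9, 10.4, 3.2]
opening: 0.0141
grip_force: 6.0
```

Request:
step_arm([
  {"translation":[1,-1.5,0],"roll":0},
  {"translation":[0,0,0],"roll":0},
  {"translation":[0,0,0],"roll":0},
])

```text
time: 20.75
tool_pos: [0.6228, 0.1452, 0.1025]
tool_rot: [-3.137, -0.004, -0.266]
contact_force: [4.4, 9.4, 5.0]
opening: 0.012
grip_force: 6.0
```

Request:
step_arm([
  {"translation":[0,0,0],"roll":0},
  {"translation":[0,0,0],"roll":0},
  {"translation":[0,0,0],"roll":0},
  {"translation":[0,0,0],"roll":0},
  {"translation":[0,0,-20],"roll":0},
  {"translation":[0,0,-40],"roll":0},
  {"translation":[0,0,-40],"roll":0},
  {"translation":[-30,0,-20],"roll":0},
  {"translation":[-35,8,0],"roll":0},
  {"translation":[0,0,0],"roll":0},
  {"translation":[0,0,0],"roll":0},
  {"translation":[0,0,0],"roll":0},
], fingers=0.45)

```text
time: 21.75
tool_pos: [0.557, 0.1525, 0.2213]
tool_rot: [3.141, -0.001, -0.266]
contact_force: [0.4, -0.2, 0.0]
opening: 0.0413
grip_force: 0.0
```

Run:
```python
from h import *
s=st();im,c=snap("wrist","w15");p=np.load("deck.npy")
g=cv2.cvtColor(im,cv2.COLOR_RGB2GRAY).astype(int)
x0=-9.5;print("edge pred",proj(c,d2w(p,[(x0+50,60,5),(x0+50,-60,5)])).round(1).tolist())
for col in(195,220,280,300):
    d=np.diff(g[60:230,col]);print(col,[(60+i+1,int(d[i])) for i in sorted(np.argsort(-abs(d))[:5])])
# post: dark blob direction; compare with angle predictions base->top
for a in(0,.1,.2,.3,.5):print(a,proj(c,d2w(p,[(50.5+50*np.sin(a),82-50*np.cos(a),z) for z in(12,51.5)])).round(1).tolist())
b=proj(c,d2w(p,[(50.5,32,30)]))[0].astype(int);w=g[b[1]-35:b[1]+35,b[0]-30:b[0]+30]
m=(w<30).astype(np.uint8);n,l,stt,ce=cv2.connectedComponentsWithStats(m);print([(stt[i].tolist(),(ce[i]+b-[30,35]).round(1).tolist()) for i in range(1,n) if stt[i,4]>20],"roi origin",b-[30,35])
```

```text
21.75 [0.557  0.1525 0.2213] [ 3.141e+00 -1.000e-03 -2.660e-01] [ 0.4 -0.2  0. ] 0.0413 0.0
edge pred [[205.3, 104.8], [343.4, 104.8]]
195 [(np.int64(89), 54), (np.int64(104), -49), (np.int64(196), 97), (np.int64(197), 66), (np.int64(224), -138)]
220 [(np.int64(89), 47), (np.int64(103), -31), (np.int64(106), 64), (np.int64(107), 39), (np.int64(153), -54)]
280 [(np.int64(135), -45), (np.int64(146), -50), (np.int64(147), -55), (np.int64(208), -47), (np.int64(209), -53)]
300 [(np.int64(150), -49), (np.int64(165), -37), (np.int64(218), 39), (np.int64(222), -94), (np.int64(223), -83)]
0 [[237.0, 97.0], [235.4, 118.7]]
0.1 [[236.6, 91.1], [234.9, 112.4]]
0.2 [[235.5, 85.2], [233.7, 106.0]]
0.3 [[233.8, 79.3], [231.7, 99.5]]
0.5 [[228.5, 67.7], [225.6, 86.8]]
[([23, 21, 16, 34, 426], [236.5, 109.0])] roi origin [206  71]
```

The post blob covers rows 92–125, centre 109, which matches keeper angle ≈ 0. The plate edge is still in place and the tool is clear.

```bash
python3 -c "
from cell import *
print(hand_in())"
```

```text
the job is handed in; nothing more can be done
None
```

I handed in the job at about 22 s. By my last camera and force checks the keyhole plate is flat and home under the stud heads, the keeper is shut behind it and the gripper is clear; the hand-in gave no verdict.

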